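# Inspect a guide block's bore with a probe over the lamp

## Robot

A 6-joint arm with a two-finger parallel gripper is mounted at the origin on the work surface. World frame = base frame: x ahead of the robot, y to its left, z up, the work surface at z = 0. Lengths are in m, angles in rad, forces in N, time in s.
With the tool pointing down it reaches from about 0.3 to 0.75 m from the base axis. Payload 8.5 kg.
Tool frame: the origin (TCP) lies midway between the tips of the shut fingers; the grasp point (between the pads) lies 19 mm behind it; z points along the fingers, y is the line along which they close (so a half turn about z gives the same grasp; the last joint's range is limited). The gripper opens to 88 mm and grips with 3 to 60 N. Pads are 18 mm wide; open, the fingers measure 123 mm over their backs; the gripper's body (75 mm by 187 mm) begins 45 mm behind the grasp point.
Start: joints at [-1.323, 0.381, 1.297, -0, 1.464, -0.215], TCP at [0.246, -0.492, 0.239] pointing down, gripper open.
Joint ranges: [-3.11, 3.11], [-0.89, 2.33], [0.22, 2.48], [-1.42, 4.56], [0.17, 2.85], [-2.88, 2.88]. Speed limits (rad/s): [2.39, 2.39, 3.14, 3.14, 3.14, 3.14].

## Interface

Orientations are given as a unit quaternion [w, x, y, z].
In Python, from workcell import robot gives the robot as it stands.
- The arm moves only by the tool jog_arm, never from a script. Its argument "increments" is a list of rows, each an object of numbers: "x", "y", "z": the shift along the world's x, y, z in m; "rx", "ry", "rz": the turn, a rotation vector about the world's x, y, z in rad. A call has 1 to 12 rows; each row is the pose to reach, as a shift and turn from the pose commanded when the call began; what a row does not reach only later rows make up. A row lasts 1/12 s, in which the tool goes at most 41.7 mm and 7.16 degrees, less where a joint would pass 70% of its speed; a pose out of reach is approached as far as the arm can. A call with a gripper value outside its range is refused whole. "claw" is the closure in counts, from 0 (fully open) to 255 (shut), set as the call begins (left out, the last holds). The fingers move at their own pace and stop on an object; "newtons" is the grip in N (left out, the last holds). Time passes only in rows, so rows that repeat a pose let the fingers close. It gives the time, the measured TCP pose, the force, the opening and the grip force at its end, in the units of the state.
- robot.sense(): the state, without advancing time (a new reading comes with each control period).
- robot.grab_frame(name): name is "scene" or "top" or "wrist"; returns a dict with "img" (400x640x3 uint8, red, green, blue), "vertical_fov" (degrees; the focal length in pixels is half the picture's height over the tangent of half this angle, whatever the lens; pixels are square), "cx", "cy" (the principal point, pixels), "k1" (the pictures are not rectified: a ray, as slopes to the right and down, at radius r is drawn at 1 + k1 r^2 times it, then the intrinsics apply), "pose" (4x4, takes a point from camera to world coordinates). Camera axes: x right, y down, z forward; pixel columns grow to the right and rows downward; lengths in m; the calibration is good to about 2 mm. A picture is of the moment at which its call begins. There is no depth.
- robot.close_job(): hands the job in; it is judged then, once.
The state is a dict: "t": time; "joint_pos": joint angles; "qvel": joint speeds; "tau": joint torques, N m; "tool_pos": TCP position; "ee_rot": TCP orientation; "ft_force": force on the tool from outside, world axes, zero at the start; "wrist_torque": the same for the moment, N m; "grip_width": finger opening in m; "grasp_force": force on a finger pad.
Only numpy, scipy, OpenCV 4.12 (cv2) and the standard library are available. Lean on these libraries where they do the work, as an engineer would, in place of code of your own. Each camera call takes 0.05 s, during which the arm holds its last target. There are 200 camera calls.

## Task

Slide the loose aluminium guide block flat across the bench until its bore stands wholly over the round inspection lamp. Then draw the inspection probe out of its red stand and lower its rod upright down the bore, never touching the block, until the orange tip is about 1 cm above the lamp, within 4 mm of the bore's centre line; finish while still holding the probe there, still, touching neither block nor lamp. Leave the other things on the bench where they are.

Things in the scene. Friction and masses are not known exactly. Their poses are not given: they have to be found in the camera images.
- lamp_center (a point): Centre of a fixed round inspection lamp let into the bench top, flush (z = 0), nothing to bump into: pale yellow lit disc 50 mm across in a black rim 64 mm across. The block slides over it freely and hides it.
- bore_bottom (a point): Centre of the underside of the loose guide block: bright aluminium, 90 x 90 mm square and 40 mm high, about 0.75 kg (0.6 to 0.9), too wide for most grippers, lying flat on the bench. A vertical through bore 26 mm in diameter runs through its middle, with a brass ring round the mouth. x and y axes are square to its side faces, z up. Only a centre within 12 mm of the lamp's centre puts the whole bore over the lit disc.
- bore_mouth (a point): Centre of the same bore at the block's top face, 40 mm above bore_bottom.
- stand_top (a point): Centre of the top face of the probe stand: fixed red block 56 x 56 mm, 90 mm high, with a vertical hole 17 mm in diameter in its middle in which the probe hangs. x and y axes are square to its faces.
- probe_grip (a point): Centre of the grip of the loose inspection probe (about 90 g): black square grip 26 x 26 mm, 50 mm tall, with a yellow band and an 8 mm high yellow round cap (18 mm across) on top; the x and y axes are square to the grip's faces, z up along the rod. A steel rod 10 mm in diameter goes down from the middle of the grip's underside. At the start the probe hangs upright in the stand, the grip's underside resting on the stand's top, so this point is 25 mm above the stand's top.
- probe_tip (a point): Lower end of the probe's rod (orange band), 105 mm below probe_grip on the same axis; the rod shows 80 mm below the grip. At the start it is inside the stand, 10 mm above the bench; the rod leaves the stand when raised 80 mm.
- spray_can: Bystander: blue can with a whitish top, 58 mm across, 190 mm tall, standing; origin at the centre of its underside.
- cartridge: Bystander: white cartridge, 50 mm across, 205 mm tall, standing; origin at the centre of its underside.
- bit_case: Bystander: black and yellow case of screwdriver bits, 75 x 120 x 20 mm, lying; origin at the centre of its underside.
- pliers: Bystander: pliers with yellow handles, about 170 mm long, 15 mm high, lying; origin at the pivot, jaws to its +x.
- screwdriver: Bystander: red-handled screwdriver lying on the bench, about 200 mm long, 30 mm high.
- collar: Bystander: steel shaft collar, 52 mm across, 18 mm high; origin at the centre of its underside.
- bolt_cup: Bystander: green plastic cup, 66 mm across, 60 mm high; origin at the centre of its underside.
Not all that is in view belongs to the job. What is shaped like the part that bears bore_bottom but black or blue is not meant. Of the things that look like the part that bears probe_grip, the middle-sized one is meant.

How it is judged:
By the outcome, as a careful person would: the job done as asked, in the order asked, and still so for the second after the job is handed in, while the arm keeps its last pose, push and grip.
It also fails if it takes over 72 s, if anything falls off the work surface, if the arm or the gripper's body presses on something with over 40 N, if the wrist force passes 120 N, or if a joint passes its speed limit or range.

## Working session

There is one attempt and no reset: what is moved stays moved. The work goes in short steps, Python scripts to look and compute and a tool call to move; the robot and the scene stay as the last step left them, time stands still between calls to the robot, and variables do not carry over. Pictures are saved under pics/ and viewed, at most 10 in all, crops included, and the job is handed in when it is done.

Besides the shell and the picture viewer there is one more tool, called after "Request:" as name([rows], argument=value, ...), one row to a line, values as JSON. jog_arm: Moves the arm, as the interface text tells. Its arguments: {"type":"object","properties":{"increments":{"type":"array"},"claw":{"type":"number"},"newtons":{"type":"number"}},"required":["increments"]}

```bash
mkdir -p pics
cat > h.py <<'E'
import numpy as np, cv2
from workcell import robot
def grab(n,f=None):
    d=robot.grab_frame(n)
    if f: cv2.imwrite('pics/'+f,d['img'][:,:,::-1])
    np.save('pics/%s.npy'%(f or n),{k:d[k] for k in d},allow_pickle=True)
    return d
def load(f): return np.load('pics/%s.npy'%f,allow_pickle=True).item()
def KD(d):
    f=200/np.tan(np.radians(d['vertical_fov'])/2)
    return np.array([[f,0,d['cx']],[0,f,d['cy']],[0,0,1]]),np.array([d['k1'],0,0,0,0.])
def ray(d,u,v):
    K,D=KD(d); p=cv2.undistortPoints(np.array([[[u,v]]],float),K,D)[0,0]
    T=np.array(d['pose']); return T[:3,3],T[:3,:3]@np.array([p[0],p[1],1])
def onz(d,u,v,z):
    o,r=ray(d,u,v); return o+r*(z-o[2])/r[2]
def tri(*obs):
    A=np.zeros((3,3));b=np.zeros(3)
    for d,u,v in obs:
        o,r=ray(d,u,v); r=r/np.linalg.norm(r); P=np.eye(3)-np.outer(r,r); A+=P;b+=P@o
    return np.linalg.solve(A,b)
def proj(d,p):
    T=np.linalg.inv(np.array(d['pose'])); K,D=KD(d)
    return cv2.projectPoints(np.array([p],float),cv2.Rodrigues(T[:3,:3])[0],T[:3,3],K,D)[0][0,0]
E
python3 - <<'E'
from h import *
for n in ('scene','top','wrist'):
    d=grab(n,n+'0.png'); print(n,d['vertical_fov'],np.round(d['pose'],3).tolist())
a=cv2.imread('pics/scene0.png');b=cv2.imread('pics/top0.png')
E
```

```text
scene 48.47874758847029 [[-0.205, 0.546, -0.813, 1.404], [0.979, 0.095, -0.183, 0.225], [-0.022, -0.833, -0.553, 0.667], [0.0, 0.0, 0.0, 1.0]]
top 45.36167618135471 [[0.02, -0.997, 0.074, 0.452], [-1.0, -0.02, 0.0, 0.024], [0.001, -0.074, -0.997, 1.488], [0.0, 0.0, 0.0, 1.0]]
wrist 58.394089253517606 [[0.446, -0.851, -0.276, 0.317], [-0.895, -0.425, -0.136, -0.456], [-0.002, 0.307, -0.952, 0.385], [0.0, 0.0, 0.0, 1.0]]
```

View pics/top0.png

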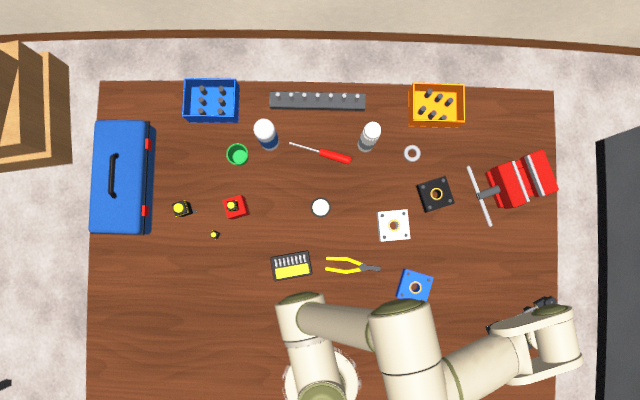

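View pics/scene0.png

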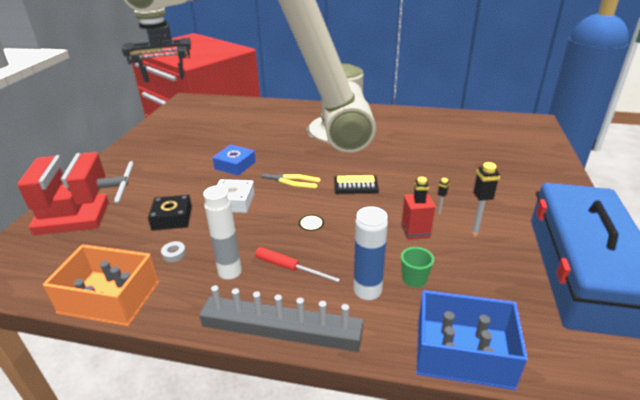

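Top view: the block candidates are bright aluminium (394,225), black (436,194) and blue (415,286); the aluminium one is meant. The lamp is at (320,207). The probe candidates are large (181,208), small (214,235) and the middle-sized one in the red stand (235,206); the last is meant. I'll confirm these in an enlarged crop.

Run:
```python
from h import *
a=cv2.imread('pics/scene0.png');b=cv2.imread('pics/top0.png')
r=lambda i,x,y,w,h,s:cv2.resize(i[y:y+h,x:x+w],None,fx=s,fy=s,interpolation=cv2.INTER_CUBIC)
T=np.vstack([np.hstack([r(b,370,200,50,50,6),r(b,210,182,50,50,6)]),np.zeros((0,600,3),np.uint8)])
S=np.hstack([r(a,200,165,60,60,5),r(a,390,165,60,75,5)[:300]])
cv2.imwrite('pics/crop1.png',np.vstack([T,S]))
```

```text
(no output)
```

View pics/crop1.png

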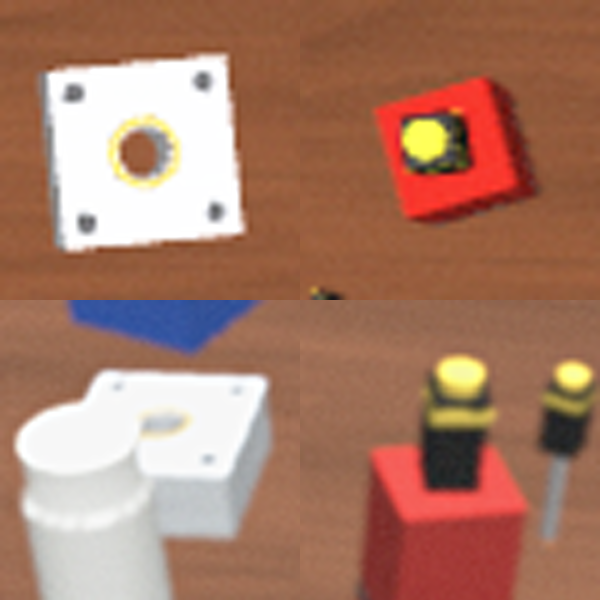

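The crop shows the bright aluminium block with its brass ring at top (394,225) and scene (232.5,189.5). The middle-sized probe sits in the red stand, with its cap at top (231,205) and scene (422,179).

Run:
```python
from h import *
t=load('top0.png');s=load('scene0.png');np.set_printoptions(precision=4,suppress=True)
print('mouth',tri((t,393.6,224.9),(s,232.2,189.2)))
print('mouthz',onz(t,393.6,224.9,.04))
c=np.array([[45,72],[227,55],[243,233],[62,248]])/6-.42+[370,200]
P=np.array([onz(t,*p,.04) for p in c]);print(P,P.mean(0))
for i in range(4):
    e=P[(i+1)%4]-P[i];print(np.linalg.norm(e),np.degrees(np.arctan2(e[1],e[0])))
print('lamp',onz(t,320,207,0),tri((t,320,207),(s,311,222.5)))
print('stand',tri((t,234.3,206.3),(s,419,200.6)))
c=np.array([[75,105],[185,75],[225,190],[110,222]])/6-.42+[210,182]
P=np.array([onz(t,*p,.09) for p in c]);print(P,P.mean(0))
for i in range(4):
    e=P[(i+1)%4]-P[i];print(np.linalg.norm(e),np.degrees(np.arctan2(e[1],e[0])))
print('cap',tri((t,230.6,205),(s,421.8,178.6)))
for n,p in dict(can=(265,127),cart=(371,130),coll=(412,153),cup=(237,154),bit=(291,265),pl=(352,266),big=(181,208),small=(214,235),sd=(322,152)).items(): print(n,onz(t,*p,{'can':.19,'cart':.205,'cup':.06}.get(n,.02))[:2])
q=robot.sense();print(q['tool_pos'],q['ee_rot'],q['grip_width'])
```

```text
mouth [ 0.4952 -0.2089  0.0421]
mouthz [ 0.4957 -0.2105  0.04  ]
[[ 0.5352 -0.1596  0.04  ]
 [ 0.5456 -0.2524  0.04  ]
 [ 0.4556 -0.2613  0.04  ]
 [ 0.4464 -0.1693  0.04  ]] [ 0.4957 -0.2107  0.04  ]
0.09331297952117643 -83.56522861155234
0.09047630574430546 -174.3572814947353
0.09237232903391342 95.68075658027391
0.08925258337239506 6.240870289301511
lamp [0.5482 0.0137 0.    ] [0.548  0.0142 0.0018]
stand [0.5391 0.2672 0.0913]
[[0.5598 0.303  0.09  ]
 [0.5756 0.2491 0.09  ]
 [0.5196 0.2277 0.09  ]
 [0.5028 0.2838 0.09  ]] [0.5395 0.2659 0.09  ]
0.05612474165589318 -73.60818129168115
0.059978487668466834 -159.04419637509116
0.058545775786928315 106.73445703751516
0.060184413517262836 18.632113244851936
cap [0.5389 0.2674 0.1501]
can [0.7543 0.1714]
cart [ 0.7484 -0.12  ]
coll [ 0.7214 -0.2699]
cup [0.6999 0.2685]
bit [0.3676 0.0989]
pl [ 0.3683 -0.0875]
big [0.5349 0.4448]
small [0.4538 0.3383]
sd [0.7181 0.011 ]
[ 0.2455 -0.492   0.2383] [-0.0005  0.9734  0.2293 -0.    ] 0.08834131925390991
```

Request:
jog_arm([
  {"x": 0.03, "y": 0.04, "rz": -0.1},
  {"x": 0.06, "y": 0.08, "rz": -0.2},
  {"x": 0.08, "y": 0.12, "rz": -0.3},
  {"x": 0.1, "y": 0.15, "rz": -0.354},
  {"x": 0.12, "y": 0.185, "rz": -0.354},
  {"x": 0.14, "y": 0.215, "rz": -0.354},
  {"x": 0.155, "y": 0.245, "rz": -0.354},
  {"x": 0.17, "y": 0.265, "rz": -0.354},
  {"x": 0.176, "y": 0.273, "rz": -0.354},
  {"x": 0.176, "y": 0.273, "rz": -0.354},
  {"x": 0.176, "y": 0.273, "rz": -0.354},
], claw=140, newtons=20)

```text
invalid input
```

Run:
```python
from h import *
d=grab('wrist','w1.png');q=robot.sense();print(q['tool_pos'],q['ee_rot'],q['grip_width'],q['ft_force'])
```

```text
[ 0.24548317 -0.49200887  0.23840801] [-4.08229778e-04  9.73353041e-01  2.29311341e-01 -1.26450905e-05] 0.08803000577474501 [ 1.03026827 -0.03751513  0.3615517 ]
```

View pics/w1.png

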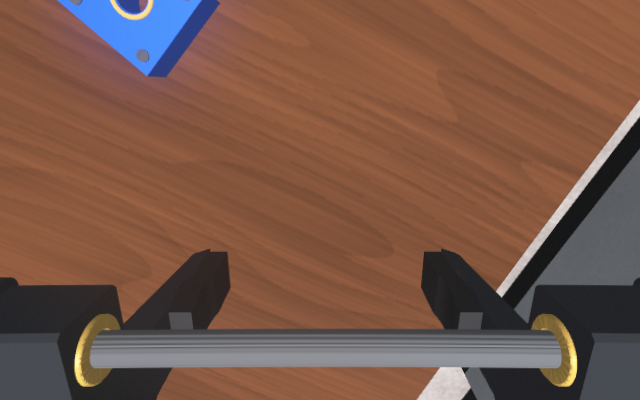

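The move was refused as invalid, so the arm hasn't moved; the picture shows only the blue block (130,10). I'll try again with all six keys in each row.

Request:
jog_arm([
  {"x": 0.03, "y": 0.04, "z": 0, "rx": 0, "ry": 0, "rz": -0.1},
  {"x": 0.06, "y": 0.08, "z": 0, "rx": 0, "ry": 0, "rz": -0.2},
  {"x": 0.08, "y": 0.12, "z": 0, "rx": 0, "ry": 0, "rz": -0.3},
  {"x": 0.1, "y": 0.15, "z": 0, "rx": 0, "ry": 0, "rz": -0.354},
  {"x": 0.12, "y": 0.185, "z": 0, "rx": 0, "ry": 0, "rz": -0.354},
  {"x": 0.14, "y": 0.215, "z": 0, "rx": 0, "ry": 0, "rz": -0.354},
  {"x": 0.155, "y": 0.245, "z": 0, "rx": 0, "ry": 0, "rz": -0.354},
  {"x": 0.17, "y": 0.265, "z": 0, "rx": 0, "ry": 0, "rz": -0.354},
  {"x": 0.176, "y": 0.273, "z": 0, "rx": 0, "ry": 0, "rz": -0.354},
  {"x": 0.176, "y": 0.273, "z": 0, "rx": 0, "ry": 0, "rz": -0.354},
], claw=140, newtons=20)

```text
t: 1.03
tool_pos: [0.4223, -0.2178, 0.2388]
ee_rot: [-0.0, 0.998, 0.056, 0.0]
ft_force: [0.3, -0.1, 0.0]
grip_width: 0.04
grasp_force: 0.0
```

Request:
jog_arm([
  {"z": -0.03, "x": 0, "y": 0, "rx": 0, "ry": 0, "rz": 0},
  {"z": -0.065, "x": 0, "y": 0, "rx": 0, "ry": 0, "rz": 0},
  {"z": -0.1, "x": 0, "y": 0, "rx": 0, "ry": 0, "rz": 0},
  {"z": -0.135, "x": 0, "y": 0, "rx": 0, "ry": 0, "rz": 0},
  {"z": -0.17, "x": 0, "y": 0, "rx": 0, "ry": 0, "rz": 0},
  {"z": -0.195, "x": 0, "y": 0, "rx": 0, "ry": 0, "rz": 0},
  {"z": -0.215, "x": 0, "y": 0, "rx": 0, "ry": 0, "rz": 0},
  {"z": -0.224, "x": 0, "y": 0, "rx": 0, "ry": 0, "rz": 0},
  {"z": -0.224, "x": 0, "y": 0, "rx": 0, "ry": 0, "rz": 0},
])

```text
t: 1.78
tool_pos: [0.4205, -0.2198, 0.0132]
ee_rot: [-0.001, 0.999, 0.054, -0.001]
ft_force: [-0.2, -0.3, 0.3]
grip_width: 0.0396
grasp_force: 0.0
```

Run:
```python
from h import *
d=grab('wrist','w2.png');q=robot.sense();print(q['tool_pos'],q['ee_rot'],q['grip_width'],q['ft_force'])
```

```text
[ 0.42111503 -0.22001809  0.01453548] [-3.49867897e-04  9.98551505e-01  5.38011850e-02 -4.49835826e-04] 0.04006298945711184 [ 0.53705055 -0.04804173  0.99651017]
```

View pics/w2.png

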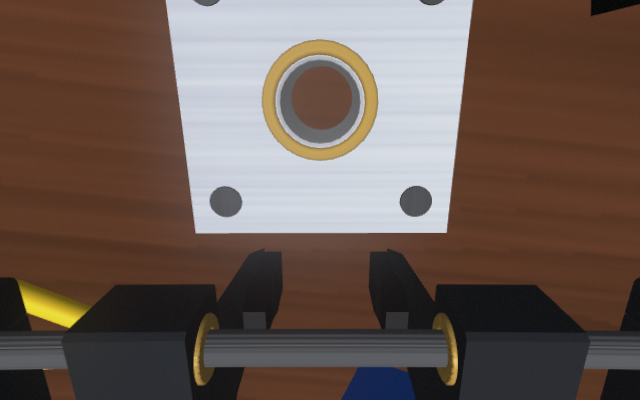

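The wrist view shows the aluminium block squarely ahead, with its bore at (320,101) and its near top edge from (196,233) to (447,233).

Run:
```python
from h import *
d=load('w2.png');q=robot.sense()
b=onz(d,320,101,.04);l=onz(d,196,233,.04);r=onz(d,447,233,.04);print(b,l,r,np.linalg.norm(l-r))
e=l-r;print('yaw y',np.degrees(np.arctan2(e[1],e[0]))-90)
yaw=np.arctan2(e[1],e[0])-np.pi/2;x=np.array([np.cos(yaw),np.sin(yaw)]);y=np.array([-x[1],x[0]])
L=np.array([.548,.014]);t=q['tool_pos'][:2]
print('needed block shift',x@(L-b[:2]),y@(L-b[:2]),'tool->bore',x@(b[:2]-t),y@(b[:2]-t),'face',x@((l+r)[:2]/2-t),x,y)
```

```text
[ 0.49517827 -0.20956951  0.04      ] [ 0.44462713 -0.16975002  0.04      ] [ 0.45439723 -0.25981105  0.04      ] 0.09058942543780087
yaw y 6.1914120585771855
needed block shift 0.07662567470355441 0.21656862399591129 tool->bore 0.07475812384479401 0.0023998800944959563 face 0.02879638922078183 [0.99416714 0.10785034] [-0.10785034  0.99416714]
```

Request:
jog_arm([
  {"x": 0.006, "y": 0.0006, "z": 0, "rx": 0, "ry": 0, "rz": 0},
  {"x": 0.012, "y": 0.0013, "z": 0, "rx": 0, "ry": 0, "rz": 0},
  {"x": 0.015, "y": 0.0016, "z": 0, "rx": 0, "ry": 0, "rz": 0},
  {"x": 0.018, "y": 0.002, "z": 0, "rx": 0, "ry": 0, "rz": 0},
  {"x": 0.021, "y": 0.0023, "z": 0, "rx": 0, "ry": 0, "rz": 0},
  {"x": 0.025, "y": 0.0027, "z": 0, "rx": 0, "ry": 0, "rz": 0},
  {"x": 0.03, "y": 0.0033, "z": 0, "rx": 0, "ry": 0, "rz": 0},
  {"x": 0.035, "y": 0.0038, "z": 0, "rx": 0, "ry": 0, "rz": 0},
  {"x": 0.04, "y": 0.0043, "z": 0, "rx": 0, "ry": 0, "rz": 0},
  {"x": 0.045, "y": 0.0049, "z": 0, "rx": 0, "ry": 0, "rz": 0},
  {"x": 0.05, "y": 0.0054, "z": 0, "rx": 0, "ry": 0, "rz": 0},
  {"x": 0.055, "y": 0.006, "z": 0, "rx": 0, "ry": 0, "rz": 0},
])

```text
t: 2.83
tool_pos: [0.476, -0.2128, 0.0152]
ee_rot: [-0.0, 0.999, 0.055, -0.001]
ft_force: [-6.4, -0.3, 4.8]
grip_width: 0.0398
grasp_force: 3.3
```

Request:
jog_arm([
  {"x": 0.005, "y": 0.0005, "z": 0, "rx": 0, "ry": 0, "rz": 0},
  {"x": 0.01, "y": 0.0011, "z": 0, "rx": 0, "ry": 0, "rz": 0},
  {"x": 0.015, "y": 0.0016, "z": 0, "rx": 0, "ry": 0, "rz": 0},
  {"x": 0.02, "y": 0.0022, "z": 0, "rx": 0, "ry": 0, "rz": 0},
  {"x": 0.025, "y": 0.0027, "z": 0, "rx": 0, "ry": 0, "rz": 0},
  {"x": 0.029, "y": 0.0031, "z": 0, "rx": 0, "ry": 0, "rz": 0},
  {"x": 0.033, "y": 0.0036, "z": 0, "rx": 0, "ry": 0, "rz": 0},
  {"x": 0.036, "y": 0.0039, "z": 0, "rx": 0, "ry": 0, "rz": 0},
  {"x": 0.039, "y": 0.0042, "z": 0, "rx": 0, "ry": 0, "rz": 0},
  {"x": 0.041, "y": 0.0044, "z": 0, "rx": 0, "ry": 0, "rz": 0},
  {"x": 0.041, "y": 0.0044, "z": 0, "rx": 0, "ry": 0, "rz": 0},
])

```text
t: 3.75
tool_pos: [0.5174, -0.2084, 0.0152]
ee_rot: [-0.0, 0.999, 0.055, -0.001]
ft_force: [-4.2, 0.2, 2.4]
grip_width: 0.0398
grasp_force: 1.8
```

```bash
cat > bore.py <<'E'
from h import *
import sys
def ringfind(d,guess):
    # brass ring centroid near guess, via hue mask + ellipse
    hsv=cv2.cvtColor(d['img'],cv2.COLOR_RGB2HSV);m=cv2.inRange(hsv,(15,80,90),(32,255,255))
    g=np.zeros_like(m);cv2.circle(g,tuple(int(x) for x in guess),90,255,-1);m&=g
    c,_=cv2.findContours(m,cv2.RETR_EXTERNAL,cv2.CHAIN_APPROX_NONE);c=max(c,key=cv2.contourArea)
    return cv2.fitEllipse(c)
E
python3 - <<'E'
from bore import *
d=grab('wrist','w3.png');q=robot.sense()
print(ringfind(load('w2.png'),(320,101)),(e:=ringfind(d,(320,101))))
b=onz(d,*e[0],.04);print(b,q['tool_pos'],q['ft_force'])
L=np.array([.548,.014])-b[:2];x=np.array([.9942,.1079]);y=np.array([-.1079,.9942]);print(x@L,y@L)
E
```

```text
((319.609619140625, 99.52379608154297), (114.27972412109375, 119.20545959472656), 177.0548858642578) ((321.16949462890625, 153.89601135253906), (90.61617279052734, 99.90496063232422), 88.99945831298828)
[ 0.57462217 -0.20015678  0.04      ] [ 0.51736407 -0.20842235  0.01510176] [-3.95994549 -0.86560454  2.14801254]
-0.003360240236785887 0.2157872000066472
```

Run:
```python
from h import *
t=load('top0.png')
for p in [(417,184.5),(446,177),(454,204),(425,212)]: print(onz(t,*p,.04))
```

```text
[ 0.62054468 -0.28156336  0.04      ]
[ 0.64579287 -0.3718139   0.04      ]
[ 0.56301536 -0.39666272  0.04      ]
[ 0.53673713 -0.3065865   0.04      ]
```

Request:
jog_arm([
  {"x": -0.01, "y": -0.001, "z": 0, "rx": 0, "ry": 0, "rz": 0},
  {"x": -0.03, "y": -0.003, "z": 0, "rx": 0, "ry": 0, "rz": 0},
  {"x": -0.03, "y": -0.003, "z": 0.04, "rx": 0, "ry": 0, "rz": 0},
  {"x": -0.03, "y": -0.003, "z": 0.08, "rx": 0, "ry": 0, "rz": 0.1},
  {"x": -0.01, "y": -0.02, "z": 0.11, "rx": 0, "ry": 0, "rz": 0.22},
  {"x": 0.0, "y": -0.03, "z": 0.11, "rx": 0, "ry": 0, "rz": 0.34},
  {"x": 0.01, "y": -0.04, "z": 0.11, "rx": 0, "ry": 0, "rz": 0.46},
  {"x": 0.03, "y": -0.05, "z": 0.11, "rx": 0, "ry": 0, "rz": 0.58},
  {"x": 0.04, "y": -0.06, "z": 0.11, "rx": 0, "ry": 0, "rz": 0.7},
  {"x": 0.05, "y": -0.065, "z": 0.11, "rx": 0, "ry": 0, "rz": 0.82},
  {"x": 0.06, "y": -0.065, "z": 0.11, "rx": 0, "ry": 0, "rz": 0.94},
  {"x": 0.065, "y": -0.065, "z": 0.11, "rx": 0, "ry": 0, "rz": 1.06},
])

```text
t: 4.8
tool_pos: [0.5837, -0.2739, 0.1247]
ee_rot: [0.0, 0.832, 0.554, 0.0]
ft_force: [-0.7, 0.2, 0.1]
grip_width: 0.0396
grasp_force: 0.0
```

Request:
jog_arm([
  {"x": 0, "y": 0, "z": 0, "rx": 0, "ry": 0, "rz": 0.12},
  {"x": 0, "y": 0, "z": 0, "rx": 0, "ry": 0, "rz": 0.24},
  {"x": 0, "y": 0, "z": 0, "rx": 0, "ry": 0, "rz": 0.36},
  {"x": 0, "y": 0, "z": 0, "rx": 0, "ry": 0, "rz": 0.48},
  {"x": 0, "y": 0, "z": 0, "rx": 0, "ry": 0, "rz": 0.51},
  {"x": 0, "y": 0, "z": 0, "rx": 0, "ry": 0, "rz": 0.51},
])

```text
t: 5.3
tool_pos: [0.5828, -0.2736, 0.1249]
ee_rot: [0.0, 0.667, 0.745, 0.0]
ft_force: [0.1, 0.7, -0.2]
grip_width: 0.0396
grasp_force: 0.0
```

Run:
```python
from h import *
d=grab('wrist','w4.png');q=robot.sense();print(q['tool_pos'],q['ee_rot'],q['joint_pos'])
```

```text
[ 0.58275678 -0.27357619  0.12487707] [2.11281237e-04 6.68227342e-01 7.43957095e-01 1.23671688e-04] [-6.22536001e-01  6.35658969e-01  1.18754243e+00  2.06339823e-04
  1.31794424e+00 -7.29736872e-01]
```

View pics/w4.png

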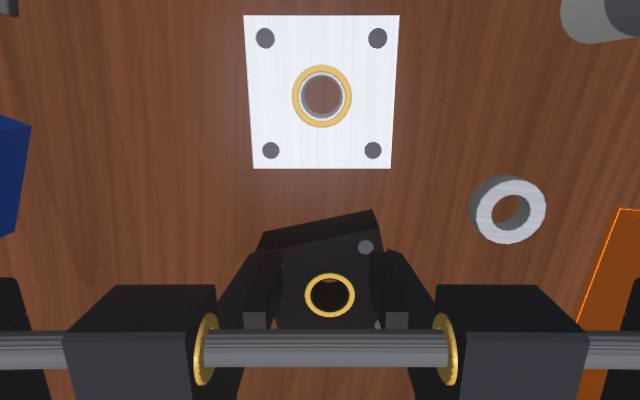

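The wrist view shows the aluminium bore at (321,97) and the block's near edge at row 168. Behind it is the black block, with its bottom edge from (265,232) to (373,210) and its top edge from (260,250) to (378,231). I'll compute the gap between them.

Run:
```python
from bore import *
d=load('w4.png');x=np.array([.9942,.1079]);y=np.array([-.1079,.9942]);q=robot.sense();t=q['tool_pos'][:2]
f=lambda u,v,z:np.round([x@(onz(d,u,v,z)[:2]-t),y@(onz(d,u,v,z)[:2]-t)],4)
e=ringfind(d,(321,97))[0];print(e,onz(d,*e,.04),f(*e,.04))
print(f(254,168,.04),f(391,168,.04),'black',f(265,232,0),f(373,210,0),f(260,250,.04),f(378,231,.04))
```

```text
(321.19525146484375, 95.79232788085938) [ 0.57244018 -0.19994629  0.04      ] [-0.0023  0.0743]
[-0.0467  0.0287] [0.0436 0.0288] black [-0.0491 -0.0337] [ 0.0386 -0.0145] [-0.046  -0.0307] [ 0.0371 -0.0161]
```

Request:
jog_arm([
  {"x": -0.001, "y": 0.008, "z": 0, "rx": 0, "ry": 0, "rz": 0},
  {"x": -0.001, "y": 0.008, "z": 0, "rx": 0, "ry": 0, "rz": 0},
  {"x": -0.001, "y": 0.008, "z": 0, "rx": 0, "ry": 0, "rz": 0},
], claw=200)

```text
t: 5.6
tool_pos: [0.5816, -0.2651, 0.1249]
ee_rot: [0.0, 0.668, 0.744, 0.0]
ft_force: [-0.3, 0.2, -0.0]
grip_width: 0.0216
grasp_force: 0.0
```

Request:
jog_arm([
  {"x": 0, "y": 0, "z": -0.025, "rx": 0, "ry": 0, "rz": 0},
  {"x": 0, "y": 0, "z": -0.05, "rx": 0, "ry": 0, "rz": 0},
  {"x": 0, "y": 0, "z": -0.07, "rx": 0, "ry": 0, "rz": 0},
  {"x": 0, "y": 0, "z": -0.085, "rx": 0, "ry": 0, "rz": 0},
  {"x": 0, "y": 0, "z": -0.1, "rx": 0, "ry": 0, "rz": 0},
  {"x": 0, "y": 0, "z": -0.11, "rx": 0, "ry": 0, "rz": 0},
  {"x": 0, "y": 0, "z": -0.11, "rx": 0, "ry": 0, "rz": 0},
])

```text
t: 6.18
tool_pos: [0.5808, -0.2652, 0.0127]
ee_rot: [-0.002, 0.668, 0.744, -0.0]
ft_force: [0.6, 0.2, -1.0]
grip_width: 0.0187
grasp_force: 0.0
```

Request:
jog_arm([
  {"x": -0.0005, "y": 0.004, "z": 0, "rx": 0, "ry": 0, "rz": 0},
  {"x": -0.001, "y": 0.008, "z": 0, "rx": 0, "ry": 0, "rz": 0},
  {"x": -0.0014, "y": 0.012, "z": 0, "rx": 0, "ry": 0, "rz": 0},
  {"x": -0.002, "y": 0.017, "z": 0, "rx": 0, "ry": 0, "rz": 0},
  {"x": -0.0027, "y": 0.023, "z": 0, "rx": 0, "ry": 0, "rz": 0},
  {"x": -0.0036, "y": 0.03, "z": 0, "rx": 0, "ry": 0, "rz": 0},
  {"x": -0.0045, "y": 0.038, "z": 0, "rx": 0, "ry": 0, "rz": 0},
  {"x": -0.0055, "y": 0.046, "z": 0, "rx": 0, "ry": 0, "rz": 0},
  {"x": -0.0065, "y": 0.054, "z": 0, "rx": 0, "ry": 0, "rz": 0},
  {"x": -0.0074, "y": 0.062, "z": 0, "rx": 0, "ry": 0, "rz": 0},
  {"x": -0.0084, "y": 0.07, "z": 0, "rx": 0, "ry": 0, "rz": 0},
  {"x": -0.0093, "y": 0.078, "z": 0, "rx": 0, "ry": 0, "rz": 0},
])

```text
t: 7.18
tool_pos: [0.5728, -0.1879, 0.0158]
ee_rot: [0.002, 0.668, 0.744, 0.0]
ft_force: [0.2, -5.4, 2.8]
grip_width: 0.0189
grasp_force: 2.7
```

Request:
jog_arm([
  {"x": -0.001, "y": 0.008, "z": 0, "rx": 0, "ry": 0, "rz": 0},
  {"x": -0.0019, "y": 0.016, "z": 0, "rx": 0, "ry": 0, "rz": 0},
  {"x": -0.0029, "y": 0.024, "z": 0, "rx": 0, "ry": 0, "rz": 0},
  {"x": -0.0038, "y": 0.032, "z": 0, "rx": 0, "ry": 0, "rz": 0},
  {"x": -0.0048, "y": 0.04, "z": 0, "rx": 0, "ry": 0, "rz": 0},
  {"x": -0.0058, "y": 0.048, "z": 0, "rx": 0, "ry": 0, "rz": 0},
  {"x": -0.0067, "y": 0.056, "z": 0, "rx": 0, "ry": 0, "rz": 0},
  {"x": -0.0077, "y": 0.064, "z": 0, "rx": 0, "ry": 0, "rz": 0},
  {"x": -0.0086, "y": 0.072, "z": 0, "rx": 0, "ry": 0, "rz": 0},
  {"x": -0.0096, "y": 0.08, "z": 0, "rx": 0, "ry": 0, "rz": 0},
  {"x": -0.0106, "y": 0.088, "z": 0, "rx": 0, "ry": 0, "rz": 0},
  {"x": -0.0115, "y": 0.096, "z": 0, "rx": 0, "ry": 0, "rz": 0},
])

```text
t: 8.18
tool_pos: [0.5613, -0.0918, 0.0158]
ee_rot: [0.002, 0.668, 0.744, 0.0]
ft_force: [1.4, -6.1, 3.8]
grip_width: 0.0188
grasp_force: 2.9
```

Run:
```python
from bore import *
d=grab('wrist','w5.png');q=robot.sense();x=np.array([.9942,.1079]);y=np.array([-.1079,.9942]);t=q['tool_pos'][:2]
e=ringfind(d,(321,150));print(e)
b=onz(d,*e[0],.04);print(b,q['tool_pos'],q['ft_force'],x@(b[:2]-t),y@(b[:2]-t))
L=np.array([.548,.014])-b[:2];print(x@L,y@L)
g=grab('top');e=ringfind(g,proj(g,b));print('top',e,onz(g,*e[0],.04))
```

```text
((318.6669616699219, 157.2864532470703), (105.06111145019531, 106.39376068115234), 101.66677856445312)
[ 0.55315959 -0.03552443  0.04      ] [ 0.56083966 -0.09018108  0.01562582] [ 0.57291976 -2.66384628  2.43248245] -0.0017380703699041325 0.05516831915431781
0.00021401779893373825 0.049793913045134246
top ((337.6005859375, 272.07049560546875), (36.32882308959961, 54.64392852783203), 110.33438110351562) [ 0.35036995 -0.04290621  0.04      ]
```

Request:
jog_arm([
  {"x": -0.0005, "y": 0.005, "z": 0, "rx": 0, "ry": 0, "rz": 0},
  {"x": -0.0012, "y": 0.011, "z": 0, "rx": 0, "ry": 0, "rz": 0},
  {"x": -0.002, "y": 0.018, "z": 0, "rx": 0, "ry": 0, "rz": 0},
  {"x": -0.0027, "y": 0.025, "z": 0, "rx": 0, "ry": 0, "rz": 0},
  {"x": -0.0035, "y": 0.032, "z": 0, "rx": 0, "ry": 0, "rz": 0},
  {"x": -0.004, "y": 0.037, "z": 0, "rx": 0, "ry": 0, "rz": 0},
  {"x": -0.0045, "y": 0.041, "z": 0, "rx": 0, "ry": 0, "rz": 0},
  {"x": -0.005, "y": 0.044, "z": 0, "rx": 0, "ry": 0, "rz": 0},
  {"x": -0.0052, "y": 0.046, "z": 0, "rx": 0, "ry": 0, "rz": 0},
  {"x": -0.0053, "y": 0.0477, "z": 0, "rx": 0, "ry": 0, "rz": 0},
  {"x": -0.0053, "y": 0.0477, "z": 0, "rx": 0, "ry": 0, "rz": 0},
])

```text
t: 9.2
tool_pos: [0.5558, -0.0442, 0.0151]
ee_rot: [0.001, 0.668, 0.744, 0.0]
ft_force: [1.2, -3.8, 2.9]
grip_width: 0.0187
grasp_force: 1.9
```

Request:
jog_arm([
  {"x": 0.0005, "y": -0.005, "z": 0, "rx": 0, "ry": 0, "rz": 0},
  {"x": 0.002, "y": -0.02, "z": 0.0, "rx": 0, "ry": 0, "rz": 0},
  {"x": 0.004, "y": -0.04, "z": 0.02, "rx": 0, "ry": 0, "rz": 0},
  {"x": 0.004, "y": -0.04, "z": 0.055, "rx": 0, "ry": 0, "rz": 0},
  {"x": 0.004, "y": -0.04, "z": 0.09, "rx": 0, "ry": 0, "rz": 0},
  {"x": 0.004, "y": -0.04, "z": 0.125, "rx": 0, "ry": 0, "rz": 0},
  {"x": 0.004, "y": -0.04, "z": 0.16, "rx": 0, "ry": 0, "rz": 0},
  {"x": 0.004, "y": -0.04, "z": 0.19, "rx": 0, "ry": 0, "rz": 0},
  {"x": 0.004, "y": -0.04, "z": 0.21, "rx": 0, "ry": 0, "rz": 0},
  {"x": 0.004, "y": -0.04, "z": 0.22, "rx": 0, "ry": 0, "rz": 0},
  {"x": 0.004, "y": -0.04, "z": 0.22, "rx": 0, "ry": 0, "rz": 0},
], claw=0)

```text
t: 10.12
tool_pos: [0.5598, -0.0841, 0.2368]
ee_rot: [0.001, 0.668, 0.744, 0.001]
ft_force: [0.2, 0.6, -0.3]
grip_width: 0.088
grasp_force: 0.0
```

Run:
```python
from bore import *
d=grab('wrist','w6.png');q=robot.sense();g=grab('top','top6.png');s=grab('scene','scene6.png')
print(q['tool_pos'],q['ee_rot'],q['ft_force'])
r=lambda i,x,y,w,h,k:cv2.resize(i[y:y+h,x:x+w],None,fx=k,fy=k,interpolation=cv2.INTER_CUBIC)
W=cv2.imread('pics/w6.png');S=cv2.imread('pics/scene6.png');p=proj(s,[.548,.014,.04]).astype(int);print(p,proj(d,[.548,.014,.04]))
cv2.imwrite('pics/c6.png',np.vstack([W[:300],np.hstack([r(S,p[0]-30,p[1]-30,60,60,5),r(S,380,160,68,60,5)])]))
```

```text
[ 0.55934298 -0.08394014  0.2349844 ] [1.06101748e-04 6.67888500e-01 7.44261269e-01 3.20834423e-04] [0.45626333 0.79567183 1.02002304]
[310 209] [323.19085136  63.61809616]
```

View pics/c6.png

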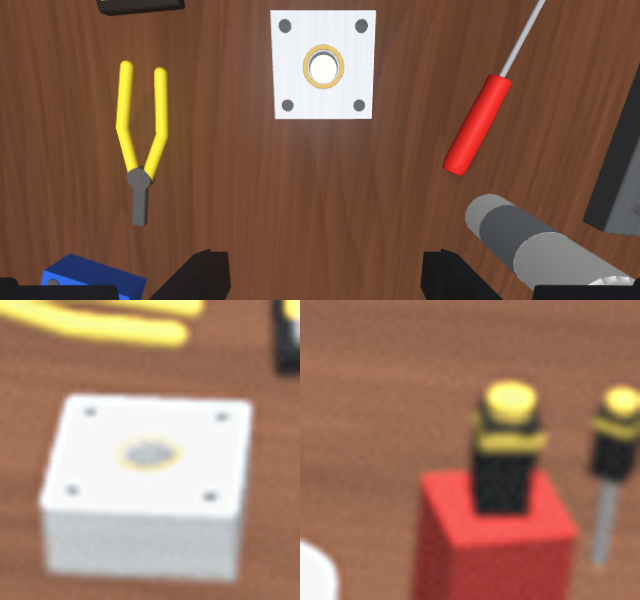

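The bore at wrist (323,67) shows only lit lamp, so the block stands over the lamp. The probe in the red stand is untouched. Next I move towards the stand.

Request:
jog_arm([
  {"x": 0, "y": 0.02, "z": 0.01, "rx": 0, "ry": 0, "rz": 0.05},
  {"x": 0, "y": 0.05, "z": 0.02, "rx": 0, "ry": 0, "rz": 0.1},
  {"x": 0, "y": 0.085, "z": 0.03, "rx": 0, "ry": 0, "rz": 0.15},
  {"x": 0, "y": 0.12, "z": 0.04, "rx": 0, "ry": 0, "rz": 0.2},
  {"x": 0, "y": 0.155, "z": 0.05, "rx": 0, "ry": 0, "rz": 0.2},
  {"x": 0, "y": 0.19, "z": 0.05, "rx": 0, "ry": 0, "rz": 0.2},
  {"x": 0, "y": 0.225, "z": 0.05, "rx": 0, "ry": 0, "rz": 0.2},
  {"x": -0.003, "y": 0.26, "z": 0.05, "rx": 0, "ry": 0, "rz": 0.2},
  {"x": -0.005, "y": 0.285, "z": 0.05, "rx": 0, "ry": 0, "rz": 0.2},
  {"x": -0.005, "y": 0.298, "z": 0.05, "rx": 0, "ry": 0, "rz": 0.2},
  {"x": -0.005, "y": 0.304, "z": 0.05, "rx": 0, "ry": 0, "rz": 0.2},
  {"x": -0.005, "y": 0.304, "z": 0.05, "rx": 0, "ry": 0, "rz": 0.2},
])

```text
t: 11.27
tool_pos: [0.5544, 0.2203, 0.2838]
ee_rot: [-0.001, 0.59, 0.807, -0.001]
ft_force: [-0.3, 0.3, -0.3]
grip_width: 0.0882
grasp_force: 0.0
```

Run:
```python
from h import *
t=load('top0.png');s=load('scene0.png')
print('big',tri((t,179.5,208),(s,488,168)),'small',tri((t,213.5,234.5),(s,444,180)))
d=grab('wrist','w7.png');q=robot.sense();print(q['tool_pos'],q['ee_rot'],q['joint_pos'][5])
print(proj(d,[.539,.267,.148]),proj(d,[.539,.267,.09]))
```

```text
big [0.52564172 0.40356222 0.1828881 ] small [0.45509725 0.32378649 0.10147705]
[0.55462227 0.21932102 0.28405397] [-3.07865787e-04  5.90334845e-01  8.07158203e-01 -5.58322917e-04] -0.1294672987050227
[324.59904518 127.78680346] [324.86159458 120.85061041]
```

View pics/w7.png

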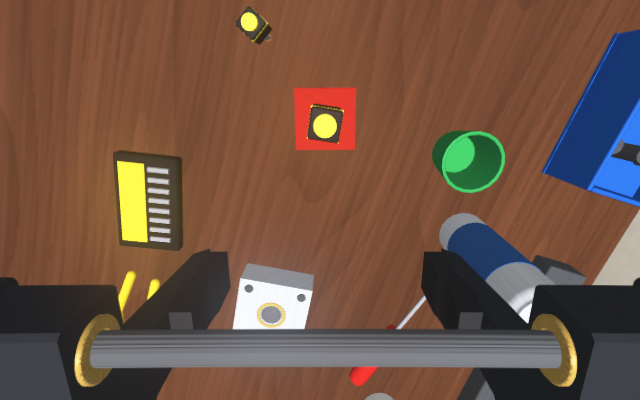

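The wrist view shows the stand at (294..355, 88..150), with the yellow cap at (325,126) and the grip turned a few degrees clockwise relative to the stand. I'll enlarge it.

Run:
```python
from h import *
b=cv2.imread('pics/w7.png');cv2.imwrite('pics/c7.png',cv2.resize(b[80:160,285:365],None,fx=7.5,fy=7.5,interpolation=cv2.INTER_CUBIC))
```

```text
(no output)
```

View pics/c7.png

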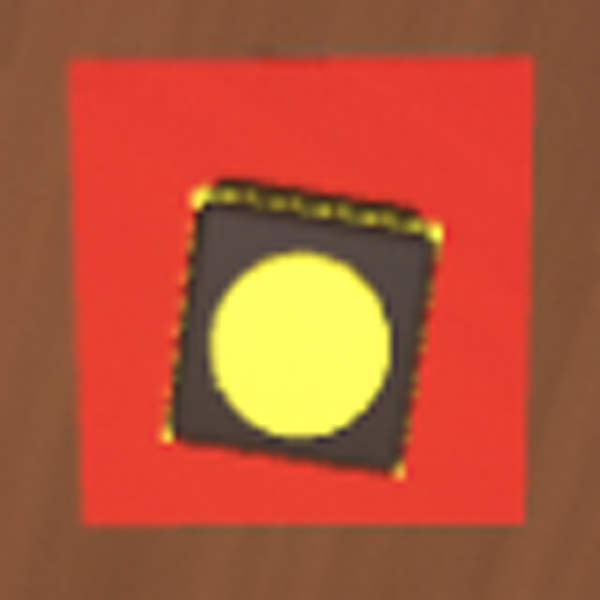

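The crop shows the grip's top corners at crop (200,200), (440,240), (400,470) and (168,437), which is about 9° clockwise of the tool. The cap centre is at crop (301,345).

Run:
```python
from h import *
d=load('w7.png');t=load('top0.png');s=load('scene0.png');q=robot.sense()
f=lambda u,v:(u/7.5+285-.43,v/7.5+80-.43)
P=np.array([onz(d,*f(*p),.140) for p in [(200,200),(440,240),(400,470),(168,437)]]);print(P.mean(0))
for i in range(4):
    e=P[(i+1)%4]-P[i];print(np.linalg.norm(e),np.degrees(np.arctan2(e[1],e[0])))
c=f(301,345);print('cap z.148',onz(d,*c,.148),'tri',tri((d,*c),(t,230.6,205),(s,421.8,178.6)))
w,x,y,z=q['ee_rot'];print('tool x yaw',np.degrees(2*np.arctan2(y,x)),q['tool_pos'])
P=np.array([onz(d,*f(*p),.09) for p in [(70,60),(533,58),(525,524),(83,524)]]);print('stand',P.mean(0))
```

```text
[0.53867788 0.26852327 0.14      ]
0.025477300483006175 8.536622330558671
0.024373645505786162 -81.59667772160441
0.02521237539322148 -170.34433117161774
0.024866884788889657 99.02746577951532
cap z.148 [0.53856448 0.26863531 0.148     ] tri [0.53866154 0.26792399 0.14974468]
tool x yaw 107.63843615320233 [0.55462227 0.21932102 0.28405397]
stand [0.53863474 0.26836762 0.09      ]
```

Request:
jog_arm([
  {"x": -0.005, "y": 0.016, "z": 0, "rx": 0, "ry": 0, "rz": -0.05},
  {"x": -0.01, "y": 0.032, "z": 0, "rx": 0, "ry": 0, "rz": -0.1},
  {"x": -0.014, "y": 0.044, "z": 0, "rx": 0, "ry": 0, "rz": -0.152},
  {"x": -0.016, "y": 0.0485, "z": -0.01, "rx": 0, "ry": 0, "rz": -0.152},
  {"x": -0.016, "y": 0.0485, "z": -0.03, "rx": 0, "ry": 0, "rz": -0.152},
  {"x": -0.016, "y": 0.0485, "z": -0.055, "rx": 0, "ry": 0, "rz": -0.152},
  {"x": -0.016, "y": 0.0485, "z": -0.08, "rx": 0, "ry": 0, "rz": -0.152},
  {"x": -0.016, "y": 0.0485, "z": -0.1, "rx": 0, "ry": 0, "rz": -0.152},
  {"x": -0.016, "y": 0.0485, "z": -0.115, "rx": 0, "ry": 0, "rz": -0.152},
  {"x": -0.016, "y": 0.0485, "z": -0.115, "rx": 0, "ry": 0, "rz": -0.152},
])

```text
t: 12.15
tool_pos: [0.5374, 0.2665, 0.1659]
ee_rot: [-0.002, 0.65, 0.76, -0.003]
ft_force: [-0.5, -0.6, 0.6]
grip_width: 0.0882
grasp_force: 0.0
```

Request:
jog_arm([
  {"x": 0, "y": 0, "z": -0.015, "rx": 0, "ry": 0, "rz": 0},
  {"x": 0, "y": 0, "z": -0.03, "rx": 0, "ry": 0, "rz": 0},
  {"x": 0, "y": 0, "z": -0.045, "rx": 0, "ry": 0, "rz": 0},
  {"x": 0, "y": 0, "z": -0.056, "rx": 0, "ry": 0, "rz": 0},
  {"x": 0, "y": 0, "z": -0.064, "rx": 0, "ry": 0, "rz": 0},
  {"x": 0, "y": 0, "z": -0.07, "rx": 0, "ry": 0, "rz": 0},
  {"x": 0, "y": 0, "z": -0.07, "rx": 0, "ry": 0, "rz": 0},
  {"x": 0, "y": 0, "z": -0.07, "rx": 0, "ry": 0, "rz": 0},
])

```text
t: 12.82
tool_pos: [0.5388, 0.2682, 0.1002]
ee_rot: [0.0, 0.65, 0.76, 0.0]
ft_force: [0.3, 0.0, 0.6]
grip_width: 0.0883
grasp_force: 0.0
```

Run:
```python
from h import *
q=robot.sense();print(q['tool_pos'],q['ee_rot'],q['ft_force'],q['wrist_torque'],q['grip_width'])
w,x,y,z=q['ee_rot'];print('tool x yaw',np.degrees(2*np.arctan2(y,x)))
d=grab('wrist','w8.png');hsv=cv2.cvtColor(d['img'],cv2.COLOR_RGB2HSV);m=cv2.inRange(hsv,(25,120,120),(35,255,255));m[:,:250]=0;m[:,400:]=0
c,_=cv2.findContours(m,cv2.RETR_EXTERNAL,cv2.CHAIN_APPROX_NONE)
for k in c:
    if cv2.contourArea(k)>60: print(cv2.boundingRect(k),cv2.contourArea(k))
print(proj(d,[.5386,.2684,.148]))
```

```text
[0.53877783 0.26822272 0.10018624] [1.71415056e-04 6.49894446e-01 7.60024431e-01 2.10002430e-04] [0.31174572 0.01232049 0.58663526] [-0.05290078 -0.15716669 -0.0074334 ] 0.08825802373158013
tool x yaw 98.93270840732127
(301, 318, 46, 12) 320.5
[323.98556154 340.25790402]
```

Request:
jog_arm([
  {"x": 0, "y": 0, "z": -0.002, "rx": 0, "ry": 0, "rz": 0},
  {"x": 0, "y": 0, "z": -0.002, "rx": 0, "ry": 0, "rz": 0},
  {"x": 0, "y": 0, "z": -0.002, "rx": 0, "ry": 0, "rz": 0},
  {"x": 0, "y": 0, "z": -0.002, "rx": 0, "ry": 0, "rz": 0},
  {"x": 0, "y": 0, "z": -0.002, "rx": 0, "ry": 0, "rz": 0},
  {"x": 0, "y": 0, "z": -0.002, "rx": 0, "ry": 0, "rz": 0},
  {"x": 0, "y": 0, "z": -0.002, "rx": 0, "ry": 0, "rz": 0},
  {"x": 0, "y": 0, "z": -0.002, "rx": 0, "ry": 0, "rz": 0},
  {"x": 0, "y": 0, "z": -0.002, "rx": 0, "ry": 0, "rz": 0},
  {"x": 0, "y": 0, "z": -0.002, "rx": 0, "ry": 0, "rz": 0},
], claw=255, newtons=30)

```text
t: 13.7
tool_pos: [0.5385, 0.2685, 0.0978]
ee_rot: [-0.0, 0.65, 0.76, 0.0]
ft_force: [0.1, 0.2, 0.3]
grip_width: 0.0253
grasp_force: 30.0
```

Request:
jog_arm([
  {"x": 0, "y": 0, "z": 0.004, "rx": 0, "ry": 0, "rz": 0},
  {"x": 0, "y": 0, "z": 0.012, "rx": 0, "ry": 0, "rz": 0},
  {"x": 0, "y": 0, "z": 0.022, "rx": 0, "ry": 0, "rz": 0},
  {"x": 0, "y": 0, "z": 0.034, "rx": 0, "ry": 0, "rz": 0},
  {"x": 0, "y": 0, "z": 0.046, "rx": 0, "ry": 0, "rz": 0},
  {"x": 0, "y": 0, "z": 0.058, "rx": 0, "ry": 0, "rz": 0},
  {"x": 0, "y": 0, "z": 0.07, "rx": 0, "ry": 0, "rz": 0},
  {"x": 0, "y": 0, "z": 0.082, "rx": 0, "ry": 0, "rz": 0},
  {"x": 0, "y": 0, "z": 0.094, "rx": 0, "ry": 0, "rz": 0},
  {"x": 0, "y": 0, "z": 0.102, "rx": 0, "ry": 0, "rz": 0},
  {"x": 0, "y": 0, "z": 0.105, "rx": 0, "ry": 0, "rz": 0},
  {"x": 0, "y": 0, "z": 0.105, "rx": 0, "ry": 0, "rz": 0},
])

```text
t: 14.7
tool_pos: [0.5386, 0.2685, 0.2038]
ee_rot: [0.0, 0.65, 0.76, 0.001]
ft_force: [-0.2, -0.1, -1.0]
grip_width: 0.0256
grasp_force: 30.0
```

Run:
```python
from bore import *
for n,g in [('w6.png',(323,66)),('w7.png',(271,314)),('top6.png',None),('scene6.png',None)]:
    d=load(n);g=g or proj(d,[.55,.0125,.04])
    hsv=cv2.cvtColor(d['img'],cv2.COLOR_RGB2HSV);m=cv2.inRange(hsv,(12,60,90),(35,255,255));k=np.zeros_like(m);cv2.circle(k,tuple(int(x) for x in g),30 if n[0]=='w' else 11,255,-1);m&=k
    if n=='w7.png': m[327:]=0
    c,_=cv2.findContours(m,cv2.RETR_EXTERNAL,cv2.CHAIN_APPROX_NONE);c=max(c,key=cv2.contourArea);e=cv2.fitEllipse(c);print(n,np.round(e[0],1),np.round(e[1],1),onz(d,*e[0],.04))
```

```text
w6.png [322.9  66.2] [40.3 43. ] [0.54800262 0.01183364 0.04      ]
w7.png [270.6 314.7] [23.6 27.8] [0.54783935 0.01123551 0.04      ]
top6.png [321.2 205.7] [10.7 11.1] [0.54963812 0.01035019 0.04      ]Traceback (most recent call last):
  File "<stdin>", line 6, in <module>
ValueError: max() iterable argument is empty
```

Request:
jog_arm([
  {"x": 0.0005, "y": -0.01, "z": 0, "rx": 0, "ry": 0, "rz": 0},
  {"x": 0.001, "y": -0.03, "z": 0, "rx": 0, "ry": 0, "rz": 0},
  {"x": 0.002, "y": -0.06, "z": 0, "rx": 0, "ry": 0, "rz": 0},
  {"x": 0.003, "y": -0.09, "z": 0, "rx": 0, "ry": 0, "rz": 0},
  {"x": 0.004, "y": -0.12, "z": 0, "rx": 0, "ry": 0, "rz": 0},
  {"x": 0.005, "y": -0.15, "z": 0, "rx": 0, "ry": 0, "rz": 0},
  {"x": 0.006, "y": -0.18, "z": 0, "rx": 0, "ry": 0, "rz": 0},
  {"x": 0.007, "y": -0.205, "z": 0, "rx": 0, "ry": 0, "rz": 0},
  {"x": 0.008, "y": -0.227, "z": 0, "rx": 0, "ry": 0, "rz": 0},
  {"x": 0.009, "y": -0.243, "z": 0, "rx": 0, "ry": 0, "rz": 0},
  {"x": 0.0095, "y": -0.253, "z": 0, "rx": 0, "ry": 0, "rz": 0},
  {"x": 0.0095, "y": -0.257, "z": 0, "rx": 0, "ry": 0, "rz": 0},
])

```text
t: 15.7
tool_pos: [0.5477, 0.0099, 0.2022]
ee_rot: [-0.0, 0.65, 0.76, -0.0]
ft_force: [0.1, 0.1, -1.5]
grip_width: 0.0258
grasp_force: 30.0
```

Request:
jog_arm([
  {"x": 0, "y": 0, "z": -0.01, "rx": 0, "ry": 0, "rz": 0},
  {"x": 0, "y": 0, "z": -0.025, "rx": 0, "ry": 0, "rz": 0},
  {"x": 0, "y": 0, "z": -0.04, "rx": 0, "ry": 0, "rz": 0},
  {"x": 0, "y": 0, "z": -0.05, "rx": 0, "ry": 0, "rz": 0},
  {"x": 0, "y": 0, "z": -0.055, "rx": 0, "ry": 0, "rz": 0},
  {"x": 0, "y": 0, "z": -0.055, "rx": 0, "ry": 0, "rz": 0},
  {"x": 0, "y": 0, "z": -0.055, "rx": 0, "ry": 0, "rz": 0},
  {"x": 0, "y": 0, "z": -0.055, "rx": 0, "ry": 0, "rz": 0},
])

```text
t: 16.37
tool_pos: [0.5483, 0.0116, 0.1485]
ee_rot: [0.001, 0.65, 0.76, 0.0]
ft_force: [1.0, -0.9, -1.4]
grip_width: 0.0256
grasp_force: 30.0
```

Run:
```python
from h import *
d=grab('wrist','w9.png');t=grab('top','top9.png');s=grab('scene','scene9.png');q=robot.sense();print(q['tool_pos'],q['ee_rot'],q['ft_force'])
W=cv2.imread('pics/w9.png');S=cv2.imread('pics/scene9.png')
B=[.5482,.0113,.04];p=proj(d,B);u=proj(s,B);print(p,u,proj(d,[.5482,.0113,.06]),proj(s,[.5482,.0113,.06]))
r=lambda i,x,y,w,h,k:cv2.resize(i[y:y+h,x:x+w],None,fx=k,fy=k,interpolation=cv2.INTER_CUBIC)
x0=int(p[0])-65;y0=min(max(0,int(p[1])-90),250);a,b=int(u[0])-25,int(u[1])-65;print(x0,y0,a,b)
cv2.imwrite('pics/c9.png',np.hstack([r(W,x0,y0,130,150,4),r(S,a,b,50,100,5.6)[:,:270]][:1]+[cv2.resize(S[b:b+100,a:a+46],(276,600),interpolation=cv2.INTER_CUBIC)]))
```

```text
[0.54819758 0.01146921 0.1483415 ] [5.10899767e-04 6.49838072e-01 7.60072455e-01 2.87444736e-04] [-0.41466247 -0.50928741 -1.76026589]
[324.65625351 199.01890734] [309.11482672 209.90180567] [324.62120246 207.6932513 ] [308.84393153 203.14232969]
259 109 284 144
```

View pics/c9.png

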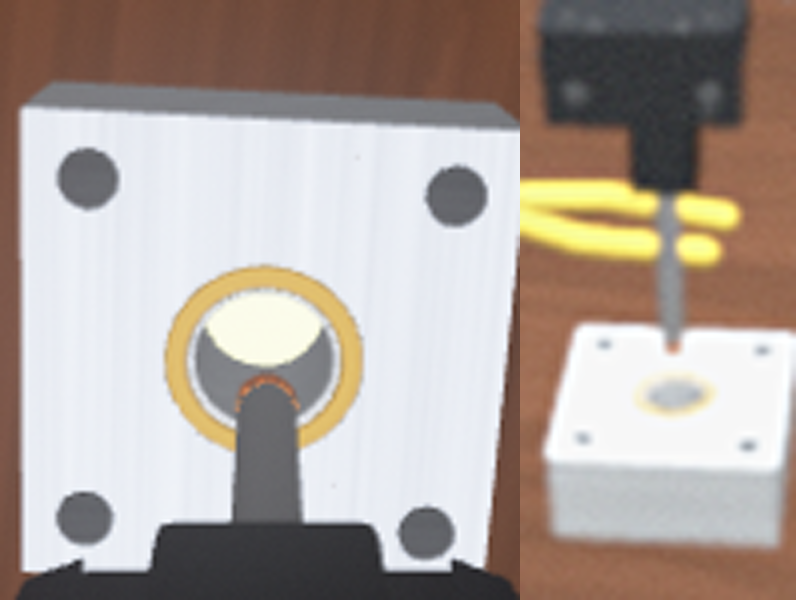

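Crop of the wrist and scene views: the ring centre is at wrist (325,198.6), as predicted. The tip disc is at about (325.4,210), so it is within 1.5 mm of the bore's axis. In the scene view the tip at (309.5,202) lines up over the ring at (310,209.7). I'll lower it with a +0.7 mm trim in y.

Request:
jog_arm([
  {"x": 0, "y": 0.0007, "z": 0, "rx": 0, "ry": 0, "rz": 0},
  {"x": 0, "y": 0.0007, "z": -0.005, "rx": 0, "ry": 0, "rz": 0},
  {"x": 0, "y": 0.0007, "z": -0.01, "rx": 0, "ry": 0, "rz": 0},
  {"x": 0, "y": 0.0007, "z": -0.015, "rx": 0, "ry": 0, "rz": 0},
  {"x": 0, "y": 0.0007, "z": -0.02, "rx": 0, "ry": 0, "rz": 0},
  {"x": 0, "y": 0.0007, "z": -0.025, "rx": 0, "ry": 0, "rz": 0},
  {"x": 0, "y": 0.0007, "z": -0.03, "rx": 0, "ry": 0, "rz": 0},
  {"x": 0, "y": 0.0007, "z": -0.035, "rx": 0, "ry": 0, "rz": 0},
  {"x": 0, "y": 0.0007, "z": -0.04, "rx": 0, "ry": 0, "rz": 0},
  {"x": 0, "y": 0.0007, "z": -0.045, "rx": 0, "ry": 0, "rz": 0},
  {"x": 0, "y": 0.0007, "z": -0.048, "rx": 0, "ry": 0, "rz": 0},
  {"x": 0, "y": 0.0007, "z": -0.05, "rx": 0, "ry": 0, "rz": 0},
])

```text
t: 17.52
tool_pos: [0.5479, 0.0122, 0.0973]
ee_rot: [-0.0, 0.65, 0.76, -0.0]
ft_force: [-0.5, 0.2, -1.5]
grip_width: 0.0258
grasp_force: 30.0
```

Request:
jog_arm([
  {"x": 0, "y": 0, "z": 0, "rx": 0, "ry": 0, "rz": 0},
  {"x": 0, "y": 0, "z": 0, "rx": 0, "ry": 0, "rz": 0},
  {"x": 0, "y": 0, "z": 0, "rx": 0, "ry": 0, "rz": 0},
  {"x": 0, "y": 0, "z": 0, "rx": 0, "ry": 0, "rz": 0},
  {"x": 0, "y": 0, "z": 0, "rx": 0, "ry": 0, "rz": 0},
  {"x": 0, "y": 0, "z": 0, "rx": 0, "ry": 0, "rz": 0},
])

```text
t: 18.02
tool_pos: [0.548, 0.0122, 0.0979]
ee_rot: [0.0, 0.65, 0.76, 0.0]
ft_force: [-0.1, 0.3, -0.9]
grip_width: 0.0256
grasp_force: 30.0
```

Run:
```python
from h import *
d=grab('wrist','w10.png');q=robot.sense();print(q['tool_pos'],q['ee_rot'],q['ft_force'],abs(q['qvel']).max() if hasattr(q['qvel'],'max') else q['qvel'])
W=cv2.imread('pics/w10.png');g=cv2.cvtColor(W,cv2.COLOR_BGR2HSV)
p=proj(d,[.5482,.0115,.04]);print('bore mouth px',p)
# rod columns at the mouth row vs ring extent
for row in range(int(p[1])-12,int(p[1])+25,6):
    m=((g[row,:,0]>12)&(g[row,:,0]<32)&(g[row,:,1]>80)&(g[row,:,2]>90)).nonzero()[0]; m=m[(m>250)&(m<400)]
    print(row,m.tolist()[:1],m.tolist()[-1:],g[row,290:362:3,2].tolist())
```

```text
[0.54798026 0.01217059 0.09784281] [9.60242242e-05 6.49847586e-01 7.60064539e-01 4.73288830e-05] [-0.10153894 -0.03755313 -1.07098768] 0.0012554142058164048
bore mouth px [325.04851432 224.60986679]
212 [298] [351] [244, 245, 244, 219, 224, 207, 217, 251, 251, 247, 108, 109, 110, 109, 130, 251, 251, 243, 207, 227, 225, 239, 240, 244]
218 [296] [353] [244, 245, 206, 224, 205, 159, 132, 135, 236, 244, 108, 110, 110, 108, 113, 248, 133, 128, 136, 186, 226, 220, 240, 244]
224 [295] [354] [244, 245, 224, 225, 207, 130, 133, 133, 134, 121, 108, 109, 108, 107, 105, 131, 130, 128, 126, 221, 223, 223, 241, 244]
230 [296] [354] [243, 245, 213, 225, 196, 167, 133, 134, 133, 108, 107, 108, 107, 106, 105, 132, 130, 128, 132, 221, 226, 222, 242, 243]
236 [298] [352] [244, 245, 239, 223, 225, 200, 183, 132, 131, 101, 105, 107, 104, 105, 101, 129, 129, 154, 218, 221, 223, 225, 243, 242]
242 [] [] [244, 244, 245, 65, 64, 66, 64, 63, 64, 63, 62, 62, 62, 61, 61, 60, 61, 59, 61, 59, 58, 168, 244, 242]
248 [] [] [243, 245, 226, 62, 62, 62, 62, 62, 60, 60, 58, 58, 58, 57, 58, 58, 56, 57, 58, 56, 57, 55, 244, 242]
```

```bash
python3 -c "
from workcell import robot
print(robot.close_job())"
```

```text
the job is handed in; nothing more can be done
None
```

The job is handed in at about 18 s: the block's bore stands over the lamp, and the gripper is holding the probe still and upright in it with the tip about 1 cm above the lamp, about 1 mm off the bore's centre line by my measurements, and the wrist force gave no sign of contact.

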